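Change over from the duty blender to the spare

ROBOT

A 6-joint arm with a two-finger parallel gripper is mounted at the origin on the work surface. World frame = base frame: x ahead of the robot, y to its left, z up, the work surface at z = 0. Lengths are in m, angles in rad, forces in N, time in s.
With the tool pointing down it reaches from about 0.325 to 0.925 m from the base axis. Payload 3.1 kg.
Tool frame: the origin (TCP) lies on the centre line of the jaws, within the pads' length; the fingertips stand bot.nose_length ahead of it and the grasp point (between the pads) lies 6 mm ahead of it (bot.nose_length is the distance from the TCP to the fingertips, in m); y points along the fingers, z is the direction in which the jaws open and shut, and the axes are right-handed (so a half turn about y gives the same grasp; the last joint's range is limited). The gripper opens to 85 mm and grips with 20 to 120 N. Pads are 22 mm wide; open, the fingers measure 114 mm over their backs; the gripper's body (76 mm by 85 mm) begins 54 mm behind the grasp point. The pads swing forward as they close: fully open they stand 13 mm farther back than shut.
Start: joints at [0.99, 0.217, 1.613, -0, 1.311, -0.112], TCP at [0.282, 0.558, 0.256] pointing down, gripper open.
Joint ranges: [-2.75, 2.75], [-0.78, 2.1], [0.31, 2.55], [-1.13, 4.27], [0.13, 2.63], [-2.58, 2.58]. Speed limits (rad/s): [2.79, 2.79, 3.14, 3.14, 3.14, 3.14].

INTERFACE

Orientations are given as a unit quaternion [x, y, z, w].
In Python, from cell import bot gives the robot as it stands.
- The arm moves only by the tool move_arm, never from a script. Its argument "deltas" is one flat list of numbers, 6 for each row, row after row: the shift along the tool's x, y, z in cm, then the turn, a rotation vector about the tool's x, y, z in rad. A call has 1 to 20 rows; each row shifts and turns the commanded pose from where the row before left it, along the tool's axes as they then stand; what a row does not reach is not made up. A row lasts 1/10 s, in which the tool goes at most 50 mm and 8.59 degrees, less where a joint would pass 70% of its speed; a pose out of reach is approached as far as the arm can. A call with a gripper value outside its range is refused whole. "claw" is the finger opening in cm, from 0 to 8.54, set as the call begins (left out, the last holds). The fingers move at their own pace and stop on an object; "force" is the grip in N (left out, the last holds). Time passes only in rows, so rows that do not move let the fingers close. It gives the time, the measured TCP pose, the force and the opening at its end, in the units of the state.
- bot.sense(): the state, without advancing time (a new reading comes with each control period).
- bot.read_camera(name): name is "scene" or "side" or "wrist"; returns a dict with "frame" (480x640x3 uint8, red, green, blue), "camera_matrix" (3x3 intrinsics, pixels), "D" ([k1, k2, p1, p2, k3] as OpenCV has them; the pictures are not rectified), "camera_from_world" (4x4, takes a point from world to camera coordinates). Camera axes: x right, y down, z forward; pixel columns grow to the right and rows downward; lengths in m; the calibration is good to about 2 mm. A picture is of the moment at which its call begins. There is no depth.
- bot.job_done(): hands the job in, once; it reports no verdict.
Trained networks look in a picture, given as the dict that the camera call returned (one of the last four; its "shot" number tells which), for a name from the list of things; names that differ only in an ending like _2 or _b are one class to them, and where a whole thing is asked for, a point or a joint stands for the part that bears it (a point fixed in the world has none). Each returns a list of dicts, best first, with "score" (0 to 1); they miss things now and then, are a little off and sometimes report something else, mostly with a low value. They report only what shows in the picture. A call takes as long as a camera call. They do not tell look-alikes from the thing itself.
- bot.recognise(picture, thing): "bbox" ([centre column, centre row, width, height] in pixels, round what is visible of it).
The state is a dict: "clock": time; "joint_positions": joint angles; "joint_velocities": joint speeds; "effort": joint torques, N m; "tool_pos": TCP position; "tool_rot": TCP orientation; "wrist_force": force on the tool from outside, world axes, zero at the start; "ft_torque": the same for the moment, N m; "finger_gap": finger opening in m.
Only numpy, scipy, OpenCV 4.12 (cv2) and the standard library are available. Lean on these libraries where they do the work, as an engineer would, in place of code of your own. Each camera call takes 0.05 s, during which the arm holds its last target.

TASK

Take the duty blender out of service: throw its T-handled isolator right over to the other side, off, then hang the black saddle board astride the free stretch of the rail beside the clipped card, and let go of it. Only after that throw the ball-handled isolator of the spare blender right over to its other side, on. Do not knock over or shift the other things on the counter.

Things in the scene. Friction and masses are not known exactly. Their poses are not given: they have to be found in the camera images.
- tswitch: the duty blender's isolator: grey steel isolator box 110 x 90 x 62 mm (x, y, z), fixed to the counter; origin at the centre of its underside; a T-shaped handle on top. The handle's hinge lies along the box's y axis, 70 mm above the counter over the box's centre.
- tswitch_grip (a point): centre of the black crossbar of the T handle (18 mm thick, 70 mm long, parallel to the box's y axis), 110 mm from the hinge on a 12 mm steel stem; about 158 mm above the counter at either stop and 180 mm when upright
- tswitch_lever (a joint): 0 = on (its starting side), handle leaning 0.65 rad (37 degrees) from upright to the box's -x; 1.30 = off, leaning the same amount to the box's +x. Over-centre: the handle is top-heavy (0.15 to 0.31 kg), so about 1 to 2 N pushing level at the grip moves it, and once 0.15 rad past upright (0.65) it falls home on the far stop by itself; let go before upright and it falls back.
- bswitch: the spare blender's isolator: grey steel isolator box 110 x 90 x 62 mm (x, y, z), fixed to the counter; origin at the centre of its underside; a ball-ended handle on top. The handle's hinge lies along the box's y axis, 70 mm above the counter over the box's centre.
- bswitch_grip (a point): centre of the black ball (36 mm across) of the ball handle, 110 mm from the hinge on a 12 mm steel stem; about 158 mm above the counter at either stop and 180 mm when upright
- bswitch_lever (a joint): 0 = off (its starting side), handle leaning 0.65 rad (37 degrees) from upright to the box's +x; 1.30 = on, leaning the same amount to the box's -x. Over-centre: the handle is top-heavy (0.15 to 0.31 kg), so about 1 to 2 N pushing level at the grip moves it, and once 0.15 rad past upright (0.65) it falls home on the far stop by itself; let go before upright and it falls back.
- rail: fixed rail stand: dark base plate 80 x 240 x 12 mm and two 12 mm posts at its y = -110 and +110 mm that carry a horizontal steel bar, 12 mm thick, along its y axis, axis 170 mm above the counter. A card (50 mm wide, down to 62 mm above the counter) is held on the bar by a black clip, 22 mm thick, from y = +50 to +100 mm, top at 184 mm. Origin at the centre of the base's underside
- rail_mid (a point): on the axis of the bar, at the middle of its free stretch (y = -25 mm of the stand); the free stretch runs about 75 mm either way along y to the clip and to the post
- board: loose black saddle board, an upside-down U of stiff plate with a white panel on each face, standing on its two legs: 36 mm thick (x), 100 mm long (y), 95 mm high, about 0.11 to 0.22 kg; the slot between the legs is 26 mm wide and open below and at both ends, the legs are 5 mm thick. Origin at the centre of its underside, z up
- board_ridge (a point): centre of the underside of the board's 6 mm thick top web, 89 mm above the board's origin; this rests on the bar when the board hangs
- cups: bystander: stack of white cups, 76 mm across, 114 mm high, origin under its centre
- tin: bystander: tin with a paper label, 74 mm across, 110 mm high, origin under its centre
- bottle: bystander: white bottle, 64 mm across, 185 mm high, origin under its centre
- jar: bystander: amber glass jar, 72 mm across, 120 mm high, origin under its centre
- pot: bystander: low white plastic bowl, 90 mm across, 55 mm high, origin under its centre
- carton: bystander: small cardboard carton 70 x 90 x 50 mm, origin under its centre
- lids: bystander: stack of black cup lids, 100 mm across, 39 mm high, origin under its centre. (Fixed equipment nearby: a blender 375 mm high at each side of the counter, over 0.53 m left and right of the robot; trays and cartons up to 160 mm high along the far edge, over 0.73 m ahead)
Mind the look-alikes: they are no part of the job. Leave any blue or purple look-alike of the board alone.

How it is judged:
On the way, in this order (a step that is already met when the one before it is completed fails the run):
1. the T handle is over on its off stop while the ball handle is still at off (value of joint tswitch_lever above 1.15 rad and value of joint bswitch_lever below 0.25 rad), for 0.2 s.
2. the board hangs on the free stretch of the bar, let go, with the T handle off and the ball handle still off (all of step 1 and x of board_ridge in the frame of rail_mid between -0.014 and 0.014 m and y of board_ridge in the frame of rail_mid between -0.06 and 0.06 m and z of board_ridge in the frame of rail_mid between 0 and 0.015 m and angle between board's own z axis and vertical below 0.35 rad and angle between the y axis of board and the y axis of rail, either way round below 0.35 rad and linear speed of board below 0.04 m/s and contact force between the fingers and board below 0.1 N), for 0.2 s.
3. the ball handle is over on its on stop (value of joint bswitch_lever above 1.15 rad), for 0.2 s.
At the end, for the whole second after the job is handed in: Both handles within 0.15 rad of their new stops; board released, at rest (under 0.04 m/s), astride the bar: web underside 0-15 mm above and within 14 mm sideways of the bar axis, within 60 mm of the free stretch's middle, within 0.35 rad of upright and of the bar direction (value of joint each of tswitch_lever, bswitch_lever above 1.15 rad and x of board_ridge in the frame of rail_mid between -0.014 and 0.014 m and y of board_ridge in the frame of rail_mid between -0.06 and 0.06 m and z of board_ridge in the frame of rail_mid between 0 and 0.015 m and angle between board's own z axis and vertical below 0.35 rad and angle between the y axis of board and the y axis of rail, either way round below 0.35 rad and linear speed of board below 0.04 m/s and contact force between the fingers and board below 0.1 N); the robot touches nothing.
It fails at once if a bystander (cups, tin, bottle, jar, bowl, carton or lids) was shifted more than 40 mm (distance of any of cups, tin, bottle, jar, pot, carton, lids from where it was at the start of the episode above 0.04 m).
It fails at once if a bystander was tipped over (angle between any of cups, tin, bottle, jar, pot, carton, lids's own z axis and vertical above 0.5 rad).
It also fails if it takes over 67 s, if anything falls off the work surface, if the arm or the gripper's body presses on something with over 40 N, if the wrist force passes 120 N, or if a joint passes its speed limit or range.

## Working session

There is one attempt and no reset: what is moved stays moved. The work goes in short steps, Python scripts to look and compute and a tool call to move; the robot and the scene stay as the last step left them, time stands still between calls to the robot, and variables do not carry over. Pictures are saved under pics/ and viewed, and the job is handed in when it is done.

Besides the shell and the picture viewer there is one more tool, called after "Call:" by a JSON object that holds its "method" and its "body". move_arm: Moves the arm, as the interface text tells. Its arguments: {"type":"object","properties":{"deltas":{"type":"array","items":{"type":"number"}},"claw":{"type":"number"},"force":{"type":"number"}},"required":["deltas"]}

```bash
ls; mkdir -p pics; cat > h.py <<'E'
import numpy as np, cv2, pickle
from cell import bot
def snap(n,tag):
    p=bot.read_camera(n); cv2.imwrite(f'pics/{tag}.png',p['frame'][:,:,::-1]); pickle.dump(p,open(f'pics/{tag}.pkl','wb')); return p
def load(tag): return pickle.load(open(f'pics/{tag}.pkl','rb'))
def ray(p,uv):
    u=cv2.undistortPoints(np.array([[uv]],float),p['camera_matrix'],np.array(p['D']))[0,0]
    T=np.array(p['camera_from_world']);R=T[:3,:3];c=-R.T@T[:3,3]
    d=R.T@np.array([u[0],u[1],1]);return c,d/np.linalg.norm(d)
def atz(p,uv,z):
    c,d=ray(p,uv);return c+d*(z-c[2])/d[2]
def proj(p,X):
    T=np.array(p['camera_from_world'])
    return cv2.projectPoints(np.array(X,float).reshape(-1,1,3),cv2.Rodrigues(T[:3,:3])[0],T[:3,3],np.array(p['camera_matrix'],float),np.array(p['D'],float))[0].reshape(-1,2)
def tri(obs):
    A=np.zeros((3,3));b=np.zeros(3)
    for p,uv in obs:
        c,d=ray(p,uv);P=np.eye(3)-np.outer(d,d);A+=P;b+=P@c
    return np.linalg.solve(A,b)
E
python3 - <<'E'
from h import *
for n in ['scene','side','wrist']:
    p=snap(n,n+'0')
    c,_=ray(p,(320,240));print(n,c.round(3))
    for t in ['tswitch','tswitch_grip','bswitch','bswitch_grip','rail','board','cups','tin','bottle','jar','pot','carton','lids']:
        print(t,[(np.round(d['bbox']).astype(int).tolist(),round(d['score'],2)) for d in bot.recognise(p,t)[:3]])
print(bot.sense(), bot.nose_length)
E
```

```text
pics
scene [1.361 0.499 1.001]
tswitch [([405, 309, 50, 94], 0.56)]
tswitch_grip [([415, 291, 29, 60], 0.71)]
bswitch [([294, 298, 48, 55], 0.85)]
bswitch_grip [([291, 284, 26, 23], 0.84), ([281, 222, 27, 47], 0.57)]
rail [([207, 234, 95, 76], 0.7)]
board [([476, 329, 28, 66], 0.88), ([319, 252, 37, 48], 0.87), ([270, 168, 20, 47], 0.86)]
cups [([447, 265, 38, 52], 0.96), ([197, 305, 50, 44], 0.44)]
tin [([254, 197, 28, 46], 0.82), ([414, 290, 28, 58], 0.44)]
bottle [([385, 248, 33, 65], 0.87)]
jar [([280, 221, 27, 48], 0.61)]
pot [([316, 360, 45, 35], 0.82)]
carton []
lids [([256, 338, 45, 44], 0.84), ([293, 299, 48, 58], 0.17)]
side [ 0.42  -1.212  0.841]
tswitch [([333, 204, 47, 56], 0.89), ([371, 230, 34, 35], 0.74), ([418, 301, 38, 39], 0.29)]
tswitch_grip [([324, 192, 29, 29], 0.52)]
bswitch [([364, 243, 56, 70], 0.83)]
bswitch_grip [([373, 230, 36, 37], 0.58)]
rail [([366, 312, 53, 120], 0.59)]
board [([257, 371, 43, 66], 0.91), ([198, 340, 45, 44], 0.89), ([318, 192, 36, 33], 0.83)]
cups [([273, 206, 14, 36], 0.65)]
tin [([264, 322, 29, 48], 0.95), ([371, 230, 36, 34], 0.71),
[... 478 characters left out ...]
 []
lids []
{'clock': 2.1, 'joint_positions': array([ 9.89787442e-01,  2.16895533e-01,  1.61341394e+00, -5.23694420e-06,
        1.31127958e+00, -1.12220267e-01]), 'joint_velocities': array([-0.00033552, -0.00011584, -0.00211066, -0.0010092 ,  0.00054062,
       -0.00033516]), 'effort': array([-2.01810877e-05, -3.96873951e+01, -3.04242253e+01, -1.63783207e-04,
        7.89145979e-04, -1.11809732e-05]), 'tool_pos': array([0.28237736, 0.55758526, 0.25629573]), 'tool_rot': array([-0.68777061,  0.16422573, -0.16422996,  0.68777178]), 'wrist_force': array([ 1.07783668, -1.06290006, -0.28080055]), 'ft_torque': array([-0.02414339,  0.02933489, -0.00062069]), 'finger_gap': 0.08545294394874646} 0.025
```

View pics/scene0.png

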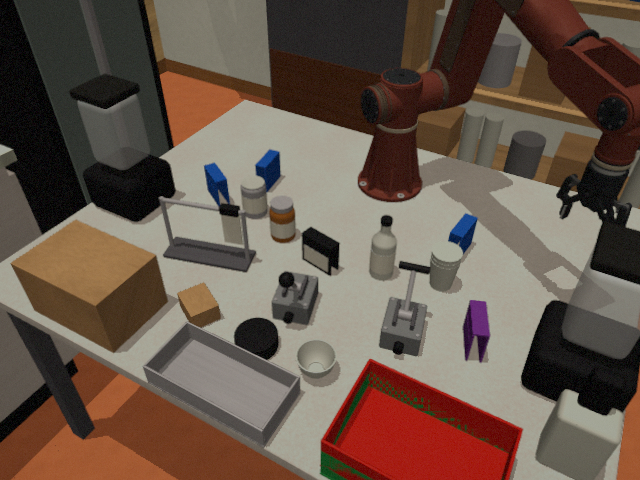

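View pics/side0.png

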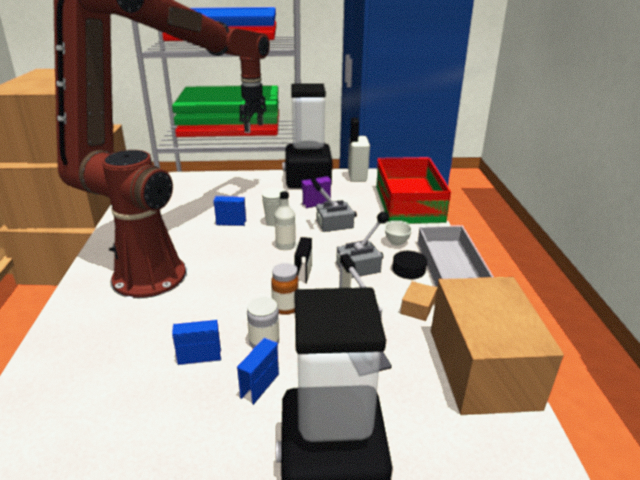

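```bash
python3 - <<'E'
import cv2
a=cv2.imread('pics/scene0.png')[140:400,160:510]; cv2.imwrite('pics/sc_c.png',cv2.resize(a,(800,594),interpolation=cv2.INTER_CUBIC))
a=cv2.imread('pics/side0.png')[160:430,160:480]; cv2.imwrite('pics/si_c.png',cv2.resize(a,(704,594),interpolation=cv2.INTER_CUBIC))
E
```

```text
(no output)
```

View pics/sc_c.png

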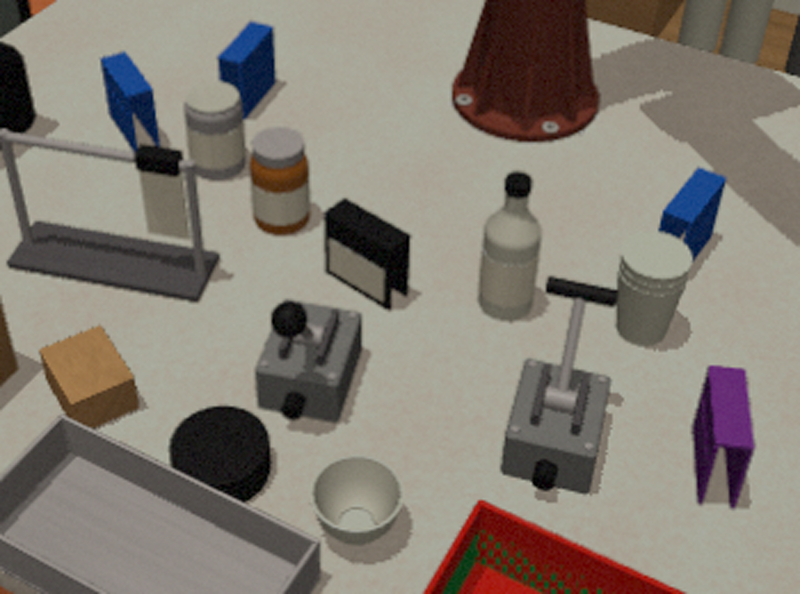

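View pics/si_c.png

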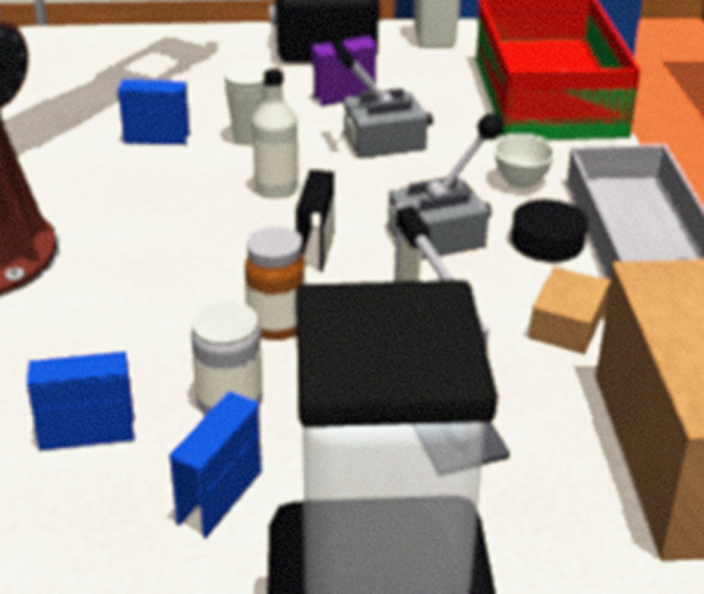

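```bash
python3 - <<'E'
from h import *
s=load('scene0');d=load('side0')
S=lambda x,y:(160+x/2.2857,140+y/2.2846)
D=lambda x,y:(160+x/2.2,160+y/2.2)
print('T',tri([(s,S(583,292)),(d,D(341,52))]).round(4),atz(s,S(583,292),.158).round(4))
print(' ends',atz(s,S(550,288),.158).round(3),atz(s,S(616,296),.158).round(3))
print('B',tri([(s,S(289,319)),(d,D(490,126))]).round(4),atz(s,S(289,319),.158).round(4),atz(d,D(490,126),.158).round(4))
for n,cs,z in [('tbox',[(527,360),(609,375),(592,450),(505,437)],.062),('bbox',[(286,304),(361,313),(331,379),(258,374)],.062),('rail',[(8,133),(192,166)],.17),('railbase',[(39,223),(218,260),(200,290),(10,258)],.012),('board',[(325,213),(345,203),(409,238),(391,250)],.095),('boardbase',[(331,262),(388,303)],0)]:
    P=np.array([atz(s,S(*c),z) for c in cs]);print(n,P[:,:2].round(3).tolist(),P.mean(0).round(3))
for n,c,r in [('cups',(447,265),.114),('bottle',(385,248),0),('jar',(281,221),0),('tin',(254,197),0)]:
    print(n,atz(s,c,.06).round(3))
print('side board',[atz(d,D(*c),.095).round(3) for c in [(301,175),(330,172),(333,180),(300,215)]])
E
```

```text
T [0.4908 0.2655 0.1575] [0.4921 0.2655 0.158 ]
 ends [0.503 0.235 0.158] [0.481 0.296 0.158]
B [0.6701 0.0332 0.1584] [0.6686 0.0332 0.158 ] [0.6709 0.0327 0.158 ]
tbox [[0.517, 0.226], [0.494, 0.307], [0.594, 0.327], [0.621, 0.248]] [0.557 0.277 0.062]
bbox [[0.572, -0.035], [0.543, 0.043], [0.641, 0.063], [0.672, -0.005]] [0.607 0.016 0.062]
rail [[0.586, -0.39], [0.532, -0.177]] [ 0.559 -0.284  0.17 ]
railbase [[0.561, -0.401], [0.507, -0.173], [0.56, -0.162], [0.626, -0.388]] [ 0.563 -0.281  0.012]
board [[0.453, -0.056], [0.426, -0.045], [0.443, 0.047], [0.47, 0.039]] [ 0.448 -0.004  0.095]
boardbase [[0.432, -0.061], [0.46, 0.032]] [ 0.446 -0.015  0.   ]
cups [0.341 0.305 0.06 ]
bottle [0.36  0.142 0.06 ]
jar [ 0.402 -0.156  0.06 ]
tin [ 0.347 -0.284  0.06 ]
side board [array([0.427, 0.026, 0.095]), array([0.465, 0.032, 0.095]), array([0.468, 0.011, 0.095]), array([ 0.425, -0.069,  0.095])]
```

```bash
cat >> h.py <<'E'
from scipy.spatial.transform import Rotation as Ro
def rd(yaw):
    # tool y down, tool z (jaw) horizontal at angle yaw, x = y cross z
    z=np.array([np.cos(yaw),np.sin(yaw),0]);y=np.array([0,0,-1.]);x=np.cross(y,z)
    return Ro.from_matrix(np.column_stack([x,y,z]))
def plan(wps,start=None):
    """wps: list of (pos,yaw or None,nrows)"""
    s=bot.sense();p=s['tool_pos'];R=Ro.from_quat(s['tool_rot'])
    if start is not None:p,R=start
    for pos,yaw,n in wps:
        T=rd(yaw) if yaw is not None else R
        dr=(R.inv()*T).as_rotvec();dp=np.array(pos)-p
        # constant world shift per row; report per-row in tool axes at each substep
        for i in range(n):
            Ri=R*Ro.from_rotvec(dr*i/n)
            print(np.r_[Ri.inv().apply(dp/n)*100,dr/n].round(3).tolist())
        print('--');p,R=np.array(pos),T
    return p,R
E
python3 - <<'E'
from h import *
s=bot.sense();M=Ro.from_quat(s['tool_rot']).as_matrix();print(M.round(3));z=M[:,2];yaw=np.arctan2(z[1],z[0]);print(yaw)
x=np.array([np.cos(.22),np.sin(.22),0])
c=np.array([.557,.277,0]);g=np.array([.4915,.2655,.158])
a=g-.05*x
print(a)
plan([([a[0],a[1],.25],.22 if abs(yaw-.22)<1.6 else .22-np.pi,12),([a[0],a[1],.172],None,4)])
E
```

```text
[[ 0.892  0.     0.452]
 [-0.452  0.     0.892]
 [ 0.    -1.     0.   ]]
1.102009052312827
[0.44270513 0.25458852 0.158     ]
[2.333, 0.052, -1.649, -0.0, 0.074, 0.0]
[2.448, 0.052, -1.473, -0.0, 0.074, 0.0]
[2.549, 0.052, -1.289, -0.0, 0.074, 0.0]
[2.637, 0.052, -1.099, -0.0, 0.074, 0.0]
[2.71, 0.052, -0.902, -0.0, 0.074, 0.0]
[2.769, 0.052, -0.701, -0.0, 0.074, 0.0]
[2.813, 0.052, -0.495, -0.0, 0.074, 0.0]
[2.842, 0.052, -0.288, -0.0, 0.074, 0.0]
[2.856, 0.052, -0.078, -0.0, 0.074, 0.0]
[2.854, 0.052, 0.132, -0.0, 0.074, 0.0]
[2.836, 0.052, 0.341, -0.0, 0.074, 0.0]
[2.804, 0.052, 0.548, -0.0, 0.074, 0.0]
--
[0.0, 1.95, 0.0, 0.0, 0.0, 0.0]
[0.0, 1.95, 0.0, 0.0, 0.0, 0.0]
[0.0, 1.95, 0.0, 0.0, 0.0, 0.0]
[0.0, 1.95, 0.0, 0.0, 0.0, 0.0]
--
```

Call:
{"method": "move_arm", "body": {"deltas": [2.33,0.05,-1.65,0,0.074,0,2.45,0.05,-1.47,0,0.074,0,2.55,0.05,-1.29,0,0.074,0,2.64,0.05,-1.1,0,0.074,0,2.71,0.05,-0.9,0,0.074,0,2.77,0.05,-0.7,0,0.074,0,2.81,0.05,-0.5,0,0.074,0,2.84,0.05,-0.29,0,0.074,0,2.86,0.05,-0.08,0,0.074,0,2.85,0.05,0.13,0,0.074,0,2.84,0.05,0.34,0,0.074,0,2.8,0.05,0.55,0,0.074,0], "claw": 0}}

```text
clock: 3.3
tool_pos: [0.4423, 0.2531, 0.2505]
tool_rot: [-0.55, 0.444, -0.445, 0.55]
wrist_force: [0.5, -1.3, 0.2]
finger_gap: 0.0001
```

```bash
python3 - <<'E'
from h import *
p=snap('wrist','w1');c,_=ray(p,(320,240));print(c)
s=bot.sense();print(s['tool_pos'],s['finger_gap'])
q=proj(p,[[.4915,.2655,.158]]);print(q)
a=cv2.imread('pics/w1.png');
for u in q: cv2.circle(a,tuple(int(v) for v in u),5,(0,0,255),1)
cv2.imwrite('pics/w1b.png',a)
E
```

```text
[0.43016417 0.31647232 0.36774641]
[0.44409511 0.24986723 0.25045073] 0.000315995104091064
[[400.50102966 250.10403136]]
```

View pics/w1b.png

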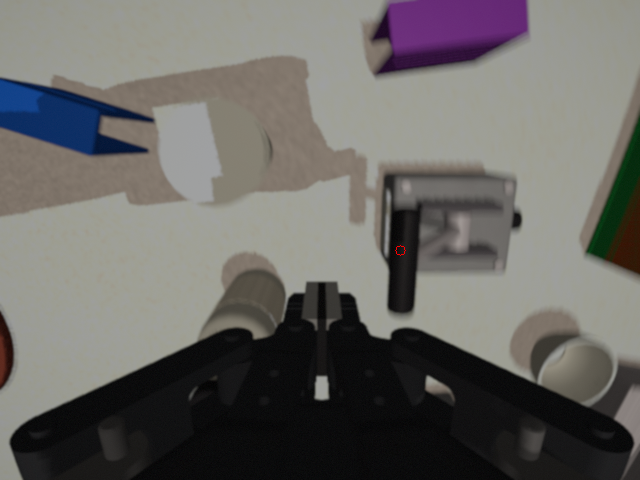

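Call:
{"method": "move_arm", "body": {"deltas": [-0.2,1.95,0,0,0,0,-0.2,1.95,0,0,0,0,-0.1,1.95,0,0,0,0,0,1.95,0,0,0,0,0,0,1.5,0,0,0,0,0,1.5,0,0,0,0,0,1.5,0,0,0,0,-0.5,1.5,0,0,0,0,-0.5,1.5,0,0,0,0,-0.6,1.5,0,0,0,0,-0.5,1.5,0,0,0,0,-0.3,1.5,0,0,0,0,0,1.5,0,0,0,0,-3,0,0,0,0,0,-3,0,0,0,0]}}

```text
clock: 4.85
tool_pos: [0.5721, 0.2875, 0.255]
tool_rot: [0.552, -0.444, 0.443, -0.549]
wrist_force: [0.3, 1.7, 0.8]
finger_gap: 0.0001
```

```bash
python3 - <<'E'
from h import *
p=snap('scene','s2');q=snap('wrist','w2')
a=p['frame'][140:400,160:510,::-1];cv2.imwrite('pics/s2c.png',cv2.resize(a,(800,594),interpolation=cv2.INTER_CUBIC))
E
```

```text
(no output)
```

View pics/s2c.png

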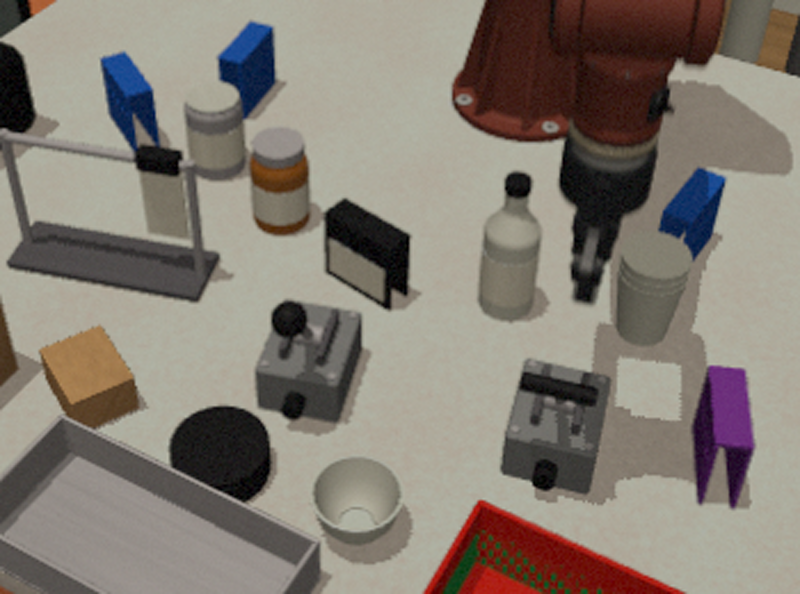

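View pics/w2.png

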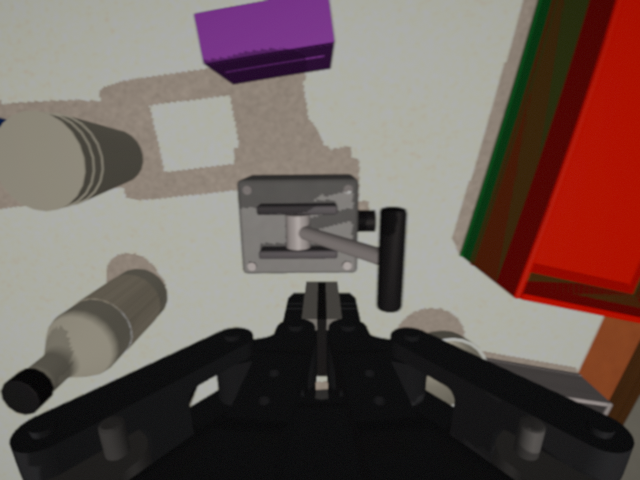

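```bash
python3 - <<'E'
from h import *
plan([([.46,-.075,.28],-.2,12)])
E
```

```text
[2.759, -0.169, -1.585, -0.001, 0.035, -0.0]
[2.812, -0.166, -1.489, -0.001, 0.035, -0.0]
[2.862, -0.164, -1.392, -0.001, 0.035, -0.0]
[2.908, -0.162, -1.292, -0.001, 0.035, -0.0]
[2.951, -0.161, -1.191, -0.001, 0.035, -0.0]
[2.99, -0.159, -1.089, -0.001, 0.035, -0.0]
[3.026, -0.157, -0.985, -0.001, 0.035, -0.0]
[3.058, -0.155, -0.88, -0.001, 0.035, -0.0]
[3.087, -0.154, -0.774, -0.001, 0.035, -0.0]
[3.112, -0.152, -0.667, -0.001, 0.035, -0.0]
[3.133, -0.151, -0.56, -0.001, 0.035, -0.0]
[3.151, -0.149, -0.451, -0.001, 0.035, -0.0]
--
```

Call:
{"method": "move_arm", "body": {"deltas": [2.76,-0.17,-1.59,0,0.035,0,2.81,-0.17,-1.49,0,0.035,0,2.86,-0.16,-1.39,0,0.035,0,2.91,-0.16,-1.29,0,0.035,0,2.95,-0.16,-1.19,0,0.035,0,2.99,-0.16,-1.09,0,0.035,0,3.03,-0.16,-0.99,0,0.035,0,3.06,-0.15,-0.88,0,0.035,0,3.09,-0.15,-0.77,0,0.035,0,3.11,-0.15,-0.67,0,0.035,0,3.13,-0.15,-0.56,0,0.035,0,3.15,-0.15,-0.45,0,0.035,0,0,0,0,0,0,0]}}

```text
clock: 6.25
tool_pos: [0.4549, -0.0785, 0.2748]
tool_rot: [0.445, -0.549, 0.55, -0.444]
wrist_force: [-0.4, 1.1, -0.9]
finger_gap: -0.0001
```

```bash
python3 - <<'E'
from h import *
q=snap('wrist','w3');print(bot.sense()['tool_pos'])
E
```

```text
[ 0.4553952  -0.07705923  0.27474632]
```

View pics/w3.png

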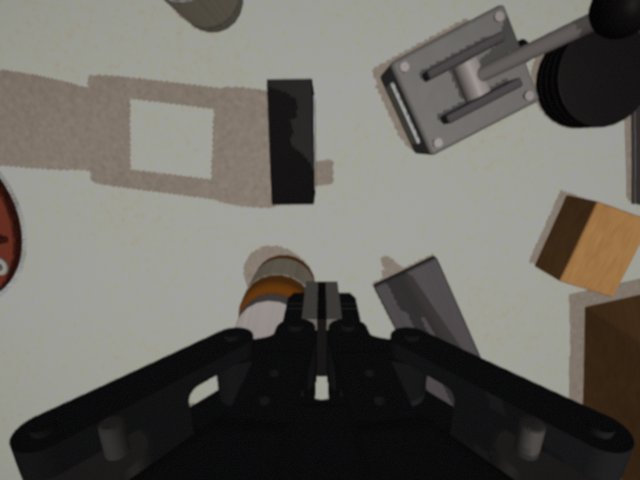

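```bash
python3 - <<'E'
from h import *
w=load('w3')
P=np.array([atz(w,c,.095)[:2] for c in [(269,80),(312,80),(314,203),(272,203)]]);print(P.round(4),P.mean(0))
for a,b in [(3,0),(2,1)]:
    d=P[a]-P[b] if False else P[b]-P[a];print(np.linalg.norm(d),np.arctan2(-d[0],d[1]))
d=P[1]-P[0];print(np.linalg.norm(d))
Q=np.array([atz(w,c,.062)[:2] for c in [(497,8),(537,98),(427,152),(385,72)]]);print(Q.round(4),Q.mean(0))
d=Q[1]-Q[2];e=Q[0]-Q[3];print(np.arctan2(d[1],d[0]),np.arctan2(e[1],e[0]),np.linalg.norm(d))
print(atz(w,(618,12),.158))
E
```

```text
[[ 0.4412  0.0422]
 [ 0.4741  0.035 ]
 [ 0.4548 -0.0601]
 [ 0.4201 -0.0526]] [ 0.4475399  -0.00886234]
0.09719645139273776 -0.2192070387584969
0.09709352471319117 -0.2002908383170863
0.03362744815663096
[[ 0.6411  0.0666]
 [ 0.6689 -0.0135]
 [ 0.5637 -0.0408]
 [ 0.5377  0.034 ]] [0.60283156 0.01156789]
0.25427179013420326 0.3054418459046333 0.10873117736960515
[0.66911958 0.0285195  0.158     ]
```

```bash
python3 - <<'E'
from h import *
plan([([.4475,-.008,.19],-.21,5),([.4475,-.008,.085],None,5)])
E
```

```text
[-1.318, 1.695, -0.44, 0.0, 0.0, -0.0]
[-1.318, 1.695, -0.441, 0.0, 0.0, -0.0]
[-1.318, 1.695, -0.441, 0.0, 0.0, -0.0]
[-1.318, 1.695, -0.442, 0.0, 0.0, -0.0]
[-1.318, 1.695, -0.442, 0.0, 0.0, -0.0]
--
[0.0, 2.1, 0.0, 0.0, 0.0, 0.0]
[0.0, 2.1, 0.0, 0.0, 0.0, 0.0]
[0.0, 2.1, 0.0, 0.0, 0.0, 0.0]
[0.0, 2.1, 0.0, 0.0, 0.0, 0.0]
[0.0, 2.1, 0.0, 0.0, 0.0, 0.0]
--
```

Call:
{"method": "move_arm", "body": {"deltas": [-1.32,1.7,-0.44,0,0,0,-1.32,1.7,-0.44,0,0,0,-1.32,1.7,-0.44,0,0,0,-1.32,1.7,-0.44,0,0,0,-1.32,1.7,-0.44,0,0,0,0,0,0,0,0,0,0,0,0,0,0,0], "claw": 8.5, "force": 25}}

```text
clock: 7.0
tool_pos: [0.4478, -0.0061, 0.19]
tool_rot: [-0.447, 0.548, -0.548, 0.446]
wrist_force: [-0.3, 1.0, 0.7]
finger_gap: 0.085
```

```bash
python3 - <<'E'
from h import *
s=bot.sense();print(s['tool_pos'],s['finger_gap'])
plan([([.4475,-.008,.085],-.21,5)])
p=snap('wrist','w3b')
E
```

```text
[ 0.44778369 -0.00612671  0.18995262] 0.08499315421836802
[0.037, 2.099, 0.004, 0.0, 0.001, 0.0]
[0.038, 2.099, 0.004, 0.0, 0.001, 0.0]
[0.038, 2.099, 0.003, 0.0, 0.001, 0.0]
[0.038, 2.099, 0.003, 0.0, 0.001, 0.0]
[0.038, 2.099, 0.003, 0.0, 0.001, 0.0]
--
```

View pics/w3b.png

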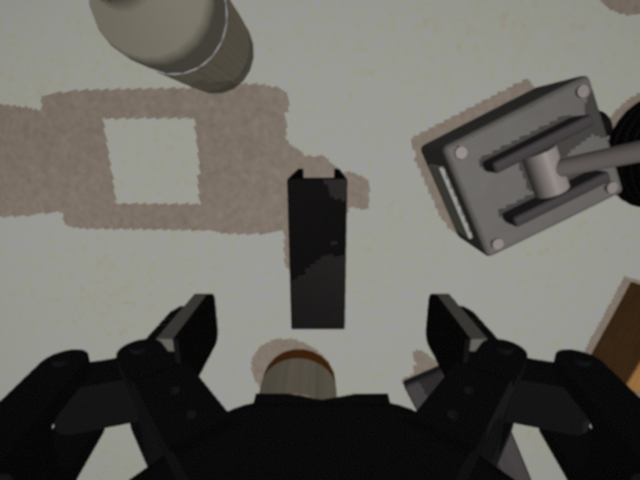

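Call:
{"method": "move_arm", "body": {"deltas": [0.04,2.1,0,0,0,0,0.04,2.1,0,0,0,0,0.04,2.1,0,0,0,0,0.04,2.1,0,0,0,0,0.04,2.1,0,0,0,0,0,0,0,0,0,0]}}

```text
clock: 7.65
tool_pos: [0.4462, -0.0091, 0.0837]
tool_rot: [-0.447, 0.55, -0.548, 0.445]
wrist_force: [-0.7, -0.6, -0.8]
finger_gap: 0.0852
```

Call:
{"method": "move_arm", "body": {"deltas": [0,0,0,0,0,0,0,0,0,0,0,0,0,0,0,0,0,0,0,0,0,0,0,0,0,0,0,0,0,0,0,0,0,0,0,0,0,0,0,0,0,0], "claw": 2.5, "force": 30}}

```text
clock: 8.35
tool_pos: [0.4485, -0.009, 0.0865]
tool_rot: [0.446, -0.548, 0.549, -0.446]
wrist_force: [-1.9, -0.2, 6.3]
finger_gap: 0.0361
```

```bash
python3 - <<'E'
from h import *
s=bot.sense();print(s['tool_pos'],s['finger_gap'])
R=Ro.from_quat(s['tool_rot']).as_matrix();print(np.arctan2(R[1,2],R[0,2]))
p=snap('wrist','w4')
E
```

```text
[ 0.44846749 -0.00898862  0.08649163] 0.0360591491013318
-0.20587691325003457
```

View pics/w4.png

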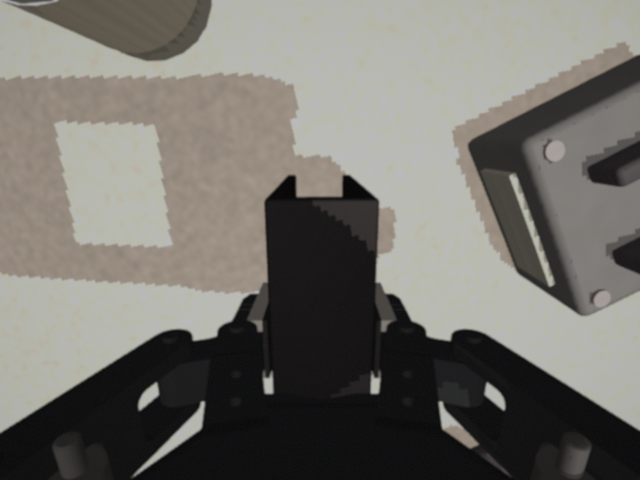

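```bash
cat > fit.py <<'E'
from h import *
def model(x,y,t):
    c,s=np.cos(t),np.sin(t)
    f=lambda a,b,z:[x+c*a-s*b,y+s*a+c*b,z]
    L=[(f(0,-.11,.176),f(0,.11,.176)),(f(0,-.11,.164),f(0,.11,.164))]
    for b in(-.11,.11): 
        L.append((f(0,b,0.012),f(0,b,.17)))
    B=[f(-.04,-.12,.012),f(.04,-.12,.012),f(.04,.12,.012),f(-.04,.12,.012)]
    L+= [(B[i],B[(i+1)%4]) for i in range(4)]
    K=[f(.0,.05,.184),f(.0,.10,.184)]
    L.append(tuple(K));L.append((f(0,.05,.062),f(0,.1,.062)))
    return L
E
python3 - <<'E'
from fit import *
m=model(.559,-.284,.248)
for n,b,k in [('scene',(150,180,120,100),6),('side',(300,220,120,160),4)]:
    p=load(n+'0');x0,y0,w,h=b
    a=cv2.resize(p['frame'][y0:y0+h,x0:x0+w,::-1],None,fx=k,fy=k,interpolation=cv2.INTER_CUBIC)
    cv2.imwrite(f'pics/{n}_raw.png',a)
    o=a.copy()
    for A,B in m:
        q=((proj(p,[A,B])-[x0,y0]+.5)*k-.5).round().astype(int)
        cv2.line(o,tuple(q[0].tolist()),tuple(q[1].tolist()),(0,255,0),1)
    cv2.imwrite(f'pics/{n}_ov.png',o)
E
```

```text
(no output)
```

View pics/scene_ov.png

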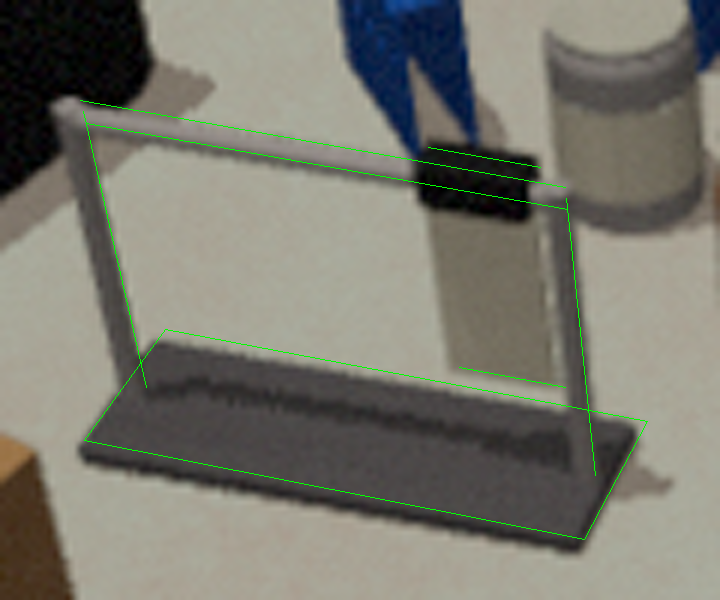

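View pics/side_ov.png

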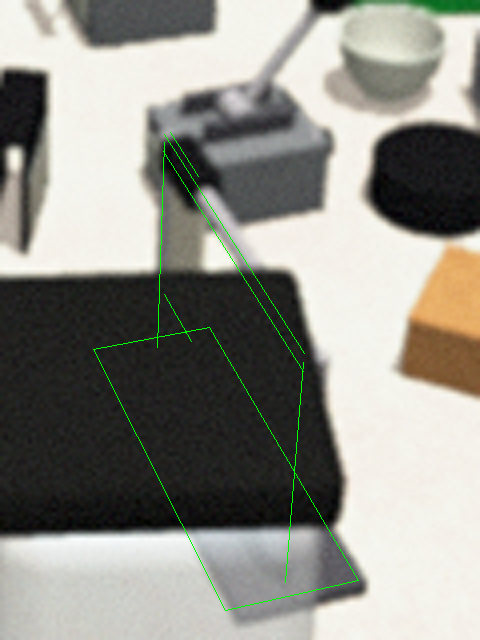

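```bash
cat > fit2.py <<'E'
from fit import *
from scipy.optimize import least_squares
p=load('scene0');d=load('side0')
obs=[(p,(-.04,-.12,.012),(158,340)),(p,(-.04,.12,.012),(638,430)),(p,(.04,.12,.012),(581,541)),(p,(.04,-.12,.012),(82,447)),
 (p,(0,-.11,.17),(72,112)),(p,(0,.11,.17),(562,199)),(p,(0,-.11,.012),(132,390)),(p,(0,.11,.012),(586,472)),(p,(0,.05,.062),(455,370)),(p,(0,.10,.062),(553,385))]
obs=[(a,m,(150+(u+.5)/6-.5,180+(v+.5)/6-.5)) for a,m,(u,v) in obs]
o2=[(d,(.04,-.12,.012),(363,580))]
obs2=[(a,m,(300+(u+.5)/4-.5,220+(v+.5)/4-.5)) for a,m,(u,v) in o2]
def f(q,O):
    x,y,t=q;c,s=np.cos(t),np.sin(t);r=[]
    for a,(i,j,k),uv in O: r+=list(proj(a,[[x+c*i-s*j,y+s*i+c*j,k]])[0]-uv)
    return np.array(r)
for O in (obs,obs+obs2):
    r=least_squares(f,[.559,-.284,.248],args=(O,),loss='soft_l1');print(r.x.round(4),f(r.x,O).reshape(-1,2).round(2).tolist())
x,y,t=r.x;print('mid',x+np.sin(t)*.025,y-np.cos(t)*.025)
m=model(*r.x)
for n,b,k in [('scene',(150,180,120,100),6),('side',(300,220,120,160),4)]:
    p=load(n+'0');x0,y0,w,h=b
    a=cv2.resize(p['frame'][y0:y0+h,x0:x0+w,::-1],None,fx=k,fy=k,interpolation=cv2.INTER_CUBIC)
    for A,B in m:
        q=((proj(p,[A,B])-[x0,y0]+.5)*k-.5).round().astype(int)
        cv2.line(a,tuple(q[0].tolist()),tuple(q[1].tolist()),(0,255,0),1)
    cv2.imwrite(f'pics/{n}_ov2.png',a)
E
python3 fit2.py
```

```text
[ 0.5623 -0.2856  0.2613] [[-0.41, -1.04], [0.39, -1.38], [-0.34, -0.16], [-1.07, -0.28], [0.2, 0.71], [-0.44, 0.01], [0.75, 0.35], [0.53, 0.62], [-0.52, -0.11], [0.96, 0.61]]
[ 0.562  -0.2856  0.2585] [[-0.25, -1.18], [0.45, -1.38], [-0.36, -0.17], [-0.97, -0.45], [0.34, 0.57], [-0.42, 0.0], [0.87, 0.2], [0.56, 0.61], [-0.47, -0.16], [0.99, 0.59], [0.57, 0.13]]
mid 0.5683813351114284 -0.30976292246726655
```

View pics/scene_ov2.png

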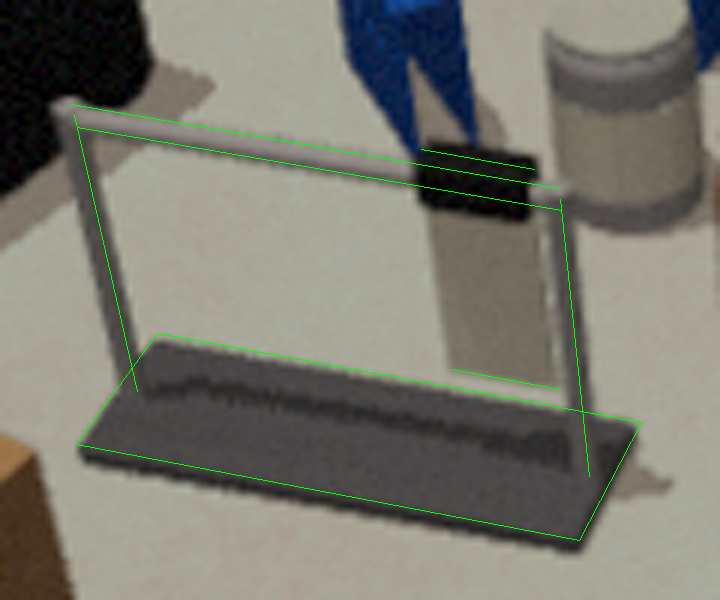

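View pics/side_ov2.png

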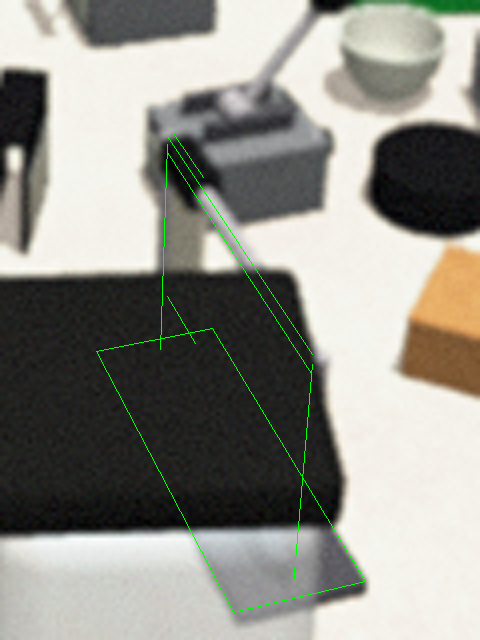

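```bash
python3 - <<'E'
from fit import *
p=load('scene0');d=load('side0')
for uv in [(228,222),(245,250),(318,360)]: print(atz(d,(300+(uv[0]+.5)/4-.5,220+(uv[1]+.5)/4-.5),.17).round(4))
for uv in [(72,112),(240,140),(400,168),(562,197)]: print(atz(p,(150+(uv[0]+.5)/6-.5,180+(uv[1]+.5)/6-.5),.17).round(4))
x,y,t=.562,-.2856,.2585
for b in (-.11,-.025,.02,.11): print(b,x-np.sin(t)*b,y+np.cos(t)*b)
E
```

```text
[ 0.5615 -0.2628  0.17  ]
[ 0.5679 -0.2904  0.17  ]
[ 0.5939 -0.3892  0.17  ]
[ 0.5887 -0.3943  0.17  ]
[ 0.5684 -0.3199  0.17  ]
[ 0.5501 -0.2495  0.17  ]
[ 0.5322 -0.1791  0.17  ]
-0.11 0.5901193746078279 -0.3919451962792144
-0.025 0.5683907669563246 -0.3097693627907306
0.02 0.5568873864349404 -0.26626450976741556
0.11 0.5338806253921722 -0.1792548037207856
```

```bash
python3 - <<'E'
from h import *
s=bot.sense()['tool_pos']
plan([([s[0],s[1],.30],-.206,8),([.5695,-.3095,.30],.26,14)])
E
```

```text
[0.0, -2.669, 0.005, -0.0, 0.0, 0.0]
[0.0, -2.669, 0.004, -0.0, 0.0, 0.0]
[0.0, -2.669, 0.004, -0.0, 0.0, 0.0]
[0.0, -2.669, 0.003, -0.0, 0.0, 0.0]
[0.0, -2.669, 0.002, -0.0, 0.0, 0.0]
[0.0, -2.669, 0.002, -0.0, 0.0, 0.0]
[0.0, -2.669, 0.001, -0.0, 0.0, 0.0]
[0.0, -2.669, 0.001, -0.0, 0.0, 0.0]
--
[1.924, 0.0, 1.285, -0.0, -0.033, -0.0]
[1.966, 0.0, 1.221, -0.0, -0.033, -0.0]
[2.006, 0.0, 1.154, -0.0, -0.033, -0.0]
[2.043, 0.0, 1.087, -0.0, -0.033, -0.0]
[2.078, -0.0, 1.018, -0.0, -0.033, -0.0]
[2.111, 0.0, 0.949, -0.0, -0.033, -0.0]
[2.141, 0.0, 0.878, -0.0, -0.033, -0.0]
[2.169, 0.0, 0.806, -0.0, -0.033, -0.0]
[2.195, 0.0, 0.734, -0.0, -0.033, -0.0]
[2.218, 0.0, 0.66, -0.0, -0.033, -0.0]
[2.239, 0.0, 0.586, -0.0, -0.033, -0.0]
[2.257, 0.0, 0.511, -0.0, -0.033, -0.0]
[2.273, -0.0, 0.436, -0.0, -0.033, -0.0]
[2.286, 0.0, 0.36, -0.0, -0.033, -0.0]
--
```

Call:
{"method": "move_arm", "body": {"deltas": [0,-1.5,0,0,0,0,0,-2.8,0,0,0,0,0,-2.8,0,0,0,0,0,-2.8,0,0,0,0,0,-2.8,0,0,0,0,0,-2.8,0,0,0,0,0,-2.8,0,0,0,0,0,-3.0,0,0,0,0]}}

```text
clock: 9.2
tool_pos: [0.4468, -0.0086, 0.2987]
tool_rot: [-0.446, 0.549, -0.548, 0.446]
wrist_force: [0.2, 0.2, -0.8]
finger_gap: 0.0355
```

Call:
{"method": "move_arm", "body": {"deltas": [1.92,0,1.29,0,-0.033,0,1.97,0,1.22,0,-0.033,0,2.01,0,1.15,0,-0.033,0,2.04,0,1.09,0,-0.033,0,2.08,0,1.02,0,-0.033,0,2.11,0,0.95,0,-0.033,0,2.14,0,0.88,0,-0.033,0,2.17,0,0.81,0,-0.033,0,2.2,0,0.73,0,-0.033,0,2.22,0,0.66,0,-0.033,0,2.24,0,0.59,0,-0.033,0,2.26,0,0.51,0,-0.033,0,2.27,0,0.44,0,-0.033,0,2.29,0,0.36,0,-0.033,0,0,0,0,0,0,0,0,0,0,0,0,0]}}

```text
clock: 10.8
tool_pos: [0.5678, -0.3096, 0.2972]
tool_rot: [-0.559, 0.433, -0.432, 0.56]
wrist_force: [-0.1, 0.6, -1.3]
finger_gap: 0.0354
```

```bash
python3 - <<'E'
from h import *
s=bot.sense();print(s['tool_pos'],s['finger_gap'])
R=Ro.from_quat(s['tool_rot']).as_matrix();print(R.round(3),np.arctan2(R[1,2],R[0,2]))
p=snap('wrist','w5');p=snap('scene','s5');p=snap('side','d5')
b=(130,110,160,170);cv2.imwrite('pics/s5c.png',cv2.resize(p['frame'][190:390,280:440,::-1],None,fx=3,fy=3))
p=load('s5');cv2.imwrite('pics/s5b.png',cv2.resize(p['frame'][90:290,150:310,::-1],None,fx=3,fy=3))
E
```

```text
[ 0.56777196 -0.30956626  0.29722933] 0.03544043294190046
[[ 0.252 -0.001  0.968]
 [-0.968  0.001  0.252]
 [-0.002 -1.    -0.001]] 0.25499285614104317
```

View pics/w5.png

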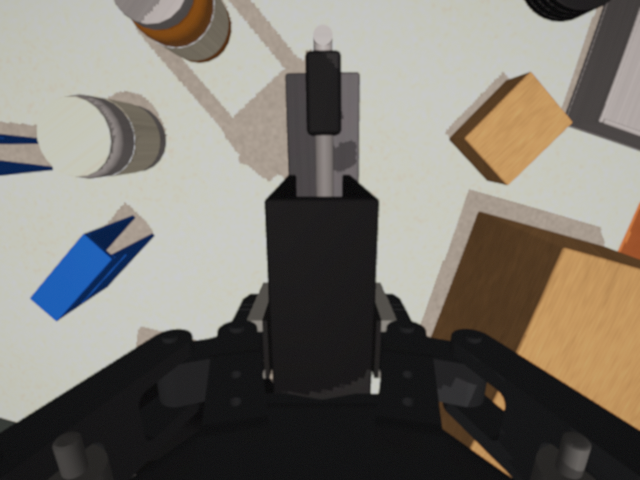

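View pics/s5b.png

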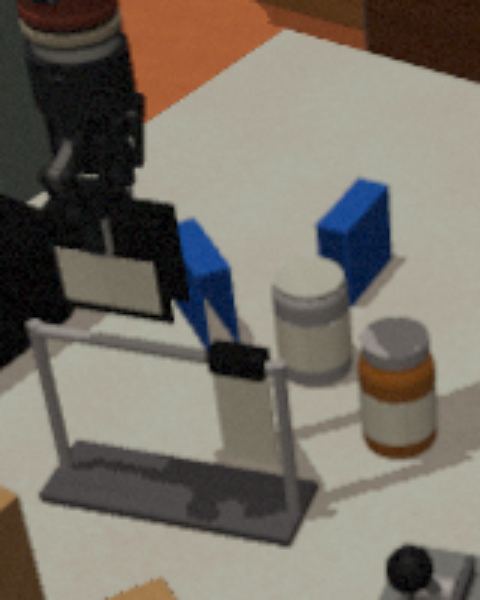

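View pics/s5c.png

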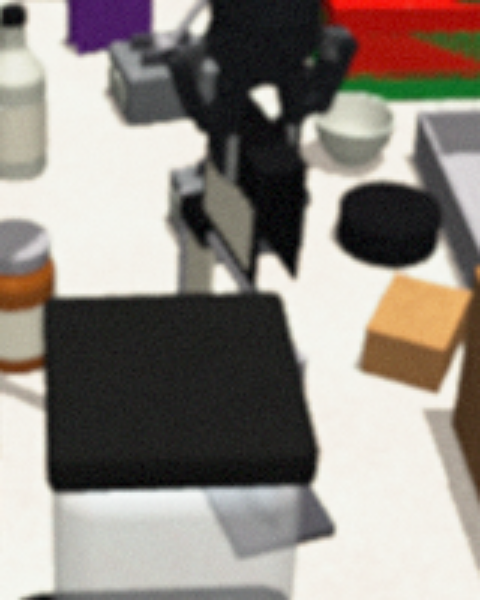

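```bash
python3 - <<'E'
from h import *
w=load('w5');s=bot.sense();R=Ro.from_quat(s['tool_rot'])
print(w['camera_matrix'][:2])
for uv,z in [((324.5,165),.17),((324.5,185),.17),((323,92),.17),((323,40),.17),((324,133),.184),((269,197),.304),((378,197),.304),((294,180),.21),((343,180),.21)]:
    X=atz(w,uv,z);print(uv,X.round(4),(R.inv().apply(X-s['tool_pos'])*100).round(2))
E
```

```text
[[354.79521894   0.         321.33600373]
 [  0.         354.79521894 240.74658687]]
(324.5, 165) [ 0.5584 -0.2585  0.17  ] [-5.08 12.8   0.36]
(324.5, 185) [ 0.5618 -0.2716  0.17  ] [-3.73 12.79  0.36]
(323, 92) [ 0.5456 -0.2136  0.17  ] [-9.75 12.8   0.27]
(323, 40) [ 0.5378 -0.1833  0.17  ] [-12.88  12.8    0.27]
(324, 133) [ 0.5528 -0.2389  0.184 ] [-7.13 11.4   0.32]
(269, 197) [ 0.5411 -0.2661  0.304 ] [-4.8 -0.6 -1.5]
(378, 197) [ 0.5742 -0.2575  0.304 ] [-4.79 -0.61  1.91]
(294, 180) [ 0.5428 -0.2692  0.21  ] [-4.45  8.8  -1.42]
(343, 180) [ 0.5699 -0.2621  0.21  ] [-4.44  8.79  1.38]
```

Call:
{"method": "move_arm", "body": {"deltas": [0.35,0,0.25,0,0,0,0,1.0,0,0,0,0,0,1.0,0,0,0,0,0,0.5,0,0,0,0,0,0,0,0,0,0]}}

```text
clock: 11.45
tool_pos: [0.5705, -0.3117, 0.2708]
tool_rot: [0.56, -0.433, 0.431, -0.56]
wrist_force: [0.1, 0.4, -2.3]
finger_gap: 0.0359
```

```bash
python3 - <<'E'
from h import *
w=snap('wrist','w6');s=bot.sense();R=Ro.from_quat(s['tool_rot']);print(s['tool_pos'])
cv2.imwrite('pics/w6c.png',cv2.resize(w['frame'][20:220,220:420,::-1],None,fx=3,fy=3,interpolation=cv2.INTER_CUBIC))
E
```

```text
[ 0.5709152  -0.31204213  0.2718046 ]
```

View pics/w6c.png

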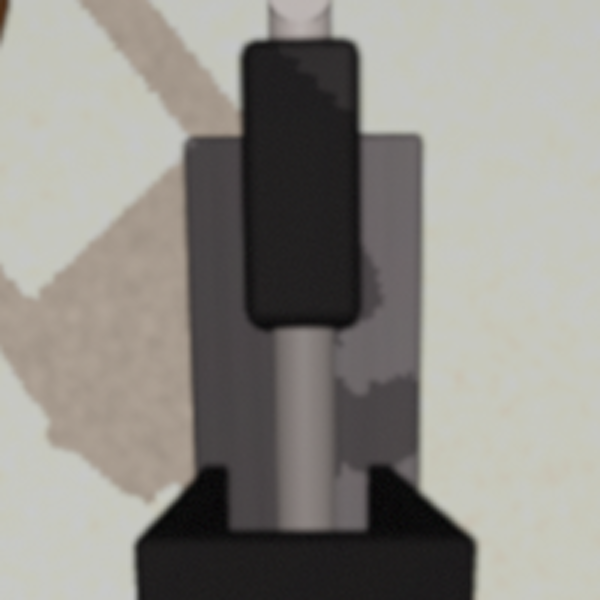

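Call:
{"method": "move_arm", "body": {"deltas": [0,1.5,0.1,0,0,0,0,1.5,0,0,0,0,0,1.5,0,0,0,0,0,1.5,0,0,0,0,0,1.5,0,0,0,0,0,1.5,0,0,0,0,0,0.6,0,0,0,0,0,0,0,0,0,0]}}

```text
clock: 12.3
tool_pos: [0.5716, -0.3116, 0.1753]
tool_rot: [0.56, -0.433, 0.431, -0.56]
wrist_force: [0.6, 1.1, -1.1]
finger_gap: 0.0359
```

```bash
python3 - <<'E'
from h import *
s=bot.sense();print(s['tool_pos'],s['wrist_force'])
p=snap('scene','s7');cv2.imwrite('pics/s7c.png',cv2.resize(p['frame'][150:290,150:310,::-1],None,fx=4,fy=4,interpolation=cv2.INTER_CUBIC))
E
```

```text
[ 0.57162106 -0.31164615  0.17527734] [ 0.62144036  1.0510655  -1.12249028]
```

View pics/s7c.png

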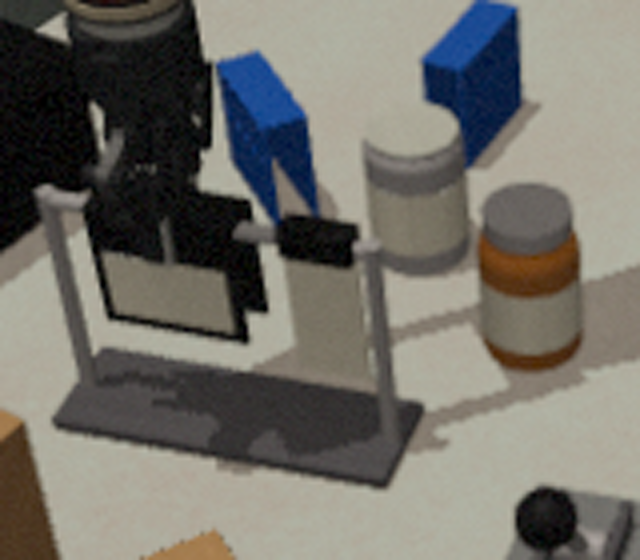

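Call:
{"method": "move_arm", "body": {"deltas": [0,0.15,0,0,0,0,0,0,0,0,0,0,0,0,0,0,0,0]}}

```text
clock: 12.65
tool_pos: [0.5729, -0.3125, 0.1766]
tool_rot: [-0.56, 0.432, -0.433, 0.56]
wrist_force: [1.1, -0.5, -0.8]
finger_gap: 0.0357
```

Call:
{"method": "move_arm", "body": {"deltas": [0,0.15,0,0,0,0,0,0,0,0,0,0,0,0,0,0,0,0]}}

```text
clock: 12.95
tool_pos: [0.5724, -0.3122, 0.1742]
tool_rot: [0.56, -0.432, 0.432, -0.56]
wrist_force: [-0.7, 0.5, -1.8]
finger_gap: 0.0357
```

Call:
{"method": "move_arm", "body": {"deltas": [0,0.2,0,0,0,0,0,0,0,0,0,0,0,0,0,0,0,0]}}

```text
clock: 13.25
tool_pos: [0.5727, -0.3124, 0.1732]
tool_rot: [-0.56, 0.432, -0.432, 0.56]
wrist_force: [-1.0, 1.8, 4.2]
finger_gap: 0.0356
```

Call:
{"method": "move_arm", "body": {"deltas": [0,0.2,0,0,0,0,0,0,0,0,0,0,0,0,0,0,0,0]}}

```text
clock: 13.55
tool_pos: [0.5728, -0.3124, 0.1731]
tool_rot: [0.56, -0.432, 0.432, -0.56]
wrist_force: [-3.7, 2.2, 10.7]
finger_gap: 0.0355
```

Call:
{"method": "move_arm", "body": {"deltas": [0,0,0,0,0,0,0,0,0,0,0,0,0,0,0,0,0,0,0,0,0,0,0,0,0,0,0,0,0,0,0,0,0,0,0,0,0,0,0,0,0,0], "claw": 7}}

```text
clock: 14.25
tool_pos: [0.5724, -0.3122, 0.1701]
tool_rot: [-0.56, 0.432, -0.432, 0.56]
wrist_force: [0.8, 0.3, -0.6]
finger_gap: 0.0701
```

```bash
python3 - <<'E'
from h import *
s=bot.sense();print(s['tool_pos'],s['wrist_force'],s['finger_gap'])
p=snap('scene','s8');cv2.imwrite('pics/s8c.png',cv2.resize(p['frame'][150:290,150:310,::-1],None,fx=4,fy=4,interpolation=cv2.INTER_CUBIC))
p=snap('wrist','w8')
E
```

```text
[ 0.57244863 -0.31218987  0.17008046] [ 0.7685417   0.33308048 -0.5852568 ] 0.0700660215180474
```

View pics/s8c.png

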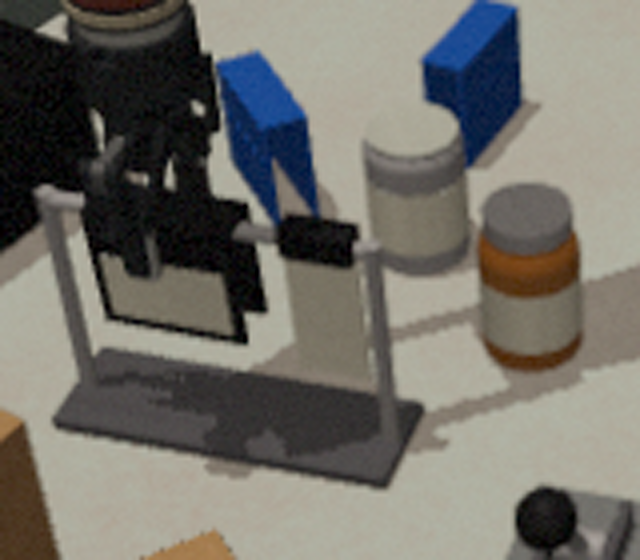

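View pics/w8.png

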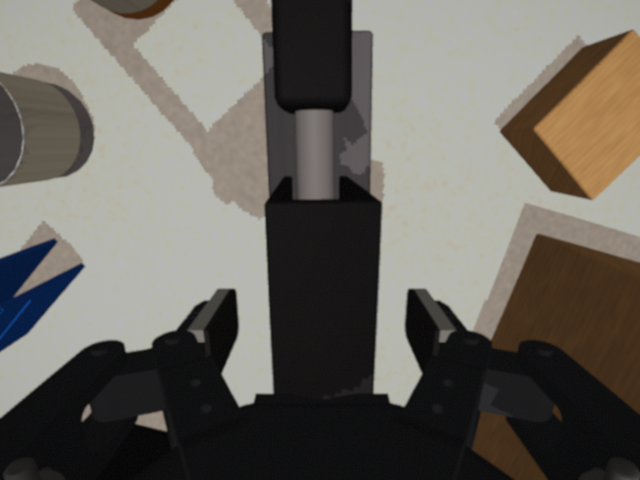

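Call:
{"method": "move_arm", "body": {"deltas": [0,-0.5,0,0,0,0,0,-1.5,0,0,0,0,0,-2.0,0,0,0,0,0,-2.5,0,0,0,0,0,-2.5,0,0,0,0,0,-2.5,0,0,0,0,0,-1.5,0,0,0,0]}}

```text
clock: 15.05
tool_pos: [0.5735, -0.3129, 0.3047]
tool_rot: [-0.56, 0.43, -0.434, 0.56]
wrist_force: [1.2, 0.6, 0.4]
finger_gap: 0.0704
```

```bash
python3 - <<'E'
from h import *
p=snap('scene','s9');cv2.imwrite('pics/s9c.png',cv2.resize(p['frame'][150:290,150:310,::-1],None,fx=4,fy=4,interpolation=cv2.INTER_CUBIC))
p=snap('side','d9');p=snap('wrist','w9')
s=load('scene0');print('crate',atz(s,(370,364),.1),'tray',atz(s,(188,328),.05),atz(s,(299,378),.05),'pot',atz(s,(316,350),.055),'lids',atz(s,(256,335),.04))
q=np.array([.6695,.031,.30])+.045*np.array([np.cos(.27),np.sin(.27),0]);print(q)
plan([(q,.27,14)])
E
```

```text
crate [0.73870291 0.27360693 0.1       ] tray [ 0.81900708 -0.13782795  0.05      ] [0.80868931 0.14787485 0.05      ] pot [0.73293329 0.14528938 0.055     ] lids [0.75391447 0.00141832 0.04      ]
[0.71286969 0.04300291 0.3       ]
[-2.205, 0.014, 1.609, -0.0, -0.001, 0.0]
[-2.203, 0.015, 1.611, -0.0, -0.001, 0.0]
[-2.201, 0.015, 1.613, -0.0, -0.001, 0.0]
[-2.2, 0.015, 1.616, -0.0, -0.001, 0.0]
[-2.198, 0.015, 1.618, -0.0, -0.001, 0.0]
[-2.197, 0.015, 1.62, -0.0, -0.001, 0.0]
[-2.195, 0.015, 1.622, -0.0, -0.001, 0.0]
[-2.193, 0.016, 1.624, -0.0, -0.001, 0.0]
[-2.192, 0.016, 1.627, -0.0, -0.001, 0.0]
[-2.19, 0.016, 1.629, -0.0, -0.001, 0.0]
[-2.189, 0.016, 1.631, -0.0, -0.001, 0.0]
[-2.187, 0.016, 1.633, -0.0, -0.001, 0.0]
[-2.185, 0.016, 1.635, -0.0, -0.001, 0.0]
[-2.184, 0.017, 1.638, -0.0, -0.001, 0.0]
--
```

View pics/s9c.png

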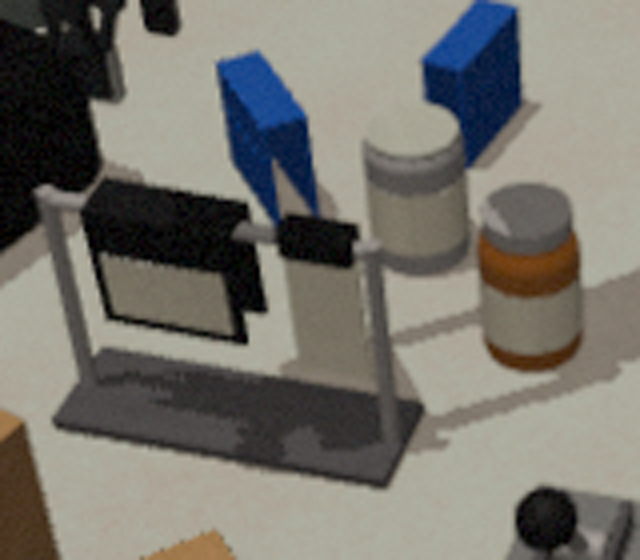

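View pics/w9.png

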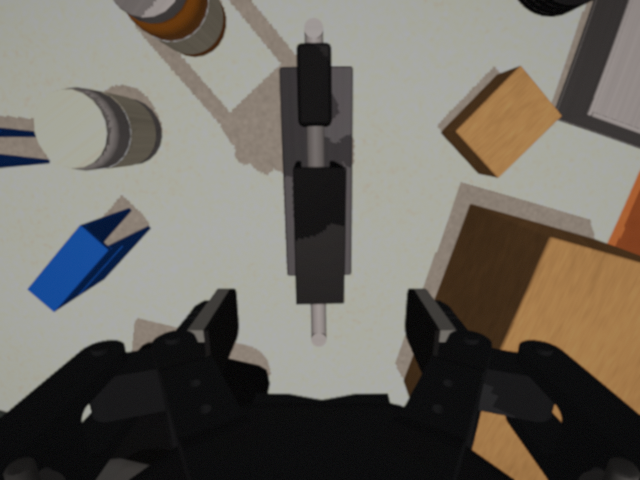

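Call:
{"method": "move_arm", "body": {"deltas": [-2.2,0,1.6,0,0,0,-2.2,0,1.62,0,0,0,-2.2,0,1.62,0,0,0,-2.2,0,1.62,0,0,0,-2.2,0,1.62,0,0,0,-2.2,0,1.62,0,0,0,-2.2,0,1.62,0,0,0,-2.2,0,1.62,0,0,0,-2.2,0,1.62,0,0,0,-2.2,0,1.62,0,0,0,-2.2,0,1.62,0,0,0,-2.2,0,1.62,0,0,0,-2.2,0,1.62,0,0,0,-2.2,0,1.62,0,0,0,0,0,0,0,0,0], "claw": 0}}

```text
clock: 16.7
tool_pos: [0.7133, 0.0468, 0.2972]
tool_rot: [0.561, -0.432, 0.43, -0.56]
wrist_force: [-0.2, -0.3, -0.3]
finger_gap: 0.0001
```

```bash
python3 - <<'E'
from h import *
s=bot.sense();print(s['tool_pos'],s['finger_gap']);R=Ro.from_quat(s['tool_rot'])
w=snap('wrist','w10')
print((R.inv().apply(np.array([.6695,.031,.158])-s['tool_pos'])*100).round(2),proj(w,[[.6695,.031,.158]]))
E
```

```text
[0.71329048 0.04676287 0.29722457] 6.125493011896775e-05
[ 0.44 13.94 -4.59] [[257.87755345 240.24880558]]
```

View pics/w10.png

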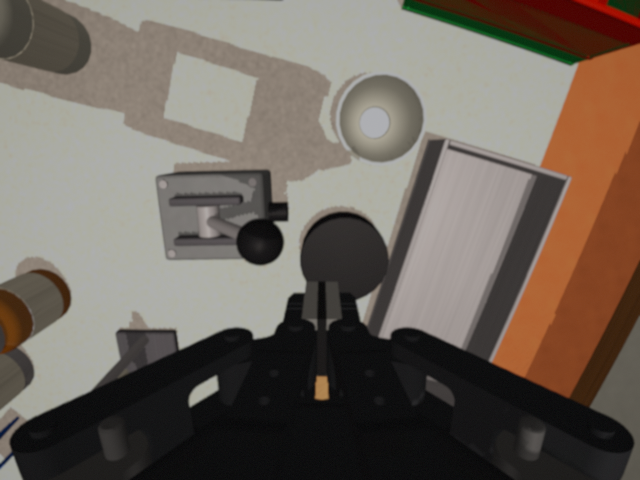

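Call:
{"method": "move_arm", "body": {"deltas": [0.4,2.0,0,0,0,0,0,2.1,0,0,0,0,0,2.1,0,0,0,0,0,2.1,0,0,0,0,0,2.1,0,0,0,0,0,2.0,0,0,0,0,0.03,0,-1.5,0,0,0,0.03,0,-1.5,0,0,0,0.03,-0.4,-1.5,0,0,0,0.03,-0.5,-1.5,0,0,0,0.03,-0.5,-1.5,0,0,0,0.03,-0.6,-1.5,0,0,0,0.03,-0.4,-1.5,0,0,0,0.03,0,-1.5,0,0,0,0.03,0,-1.0,0,0,0,0,-3,0,0,0,0,0,-3,0,0,0,0,0,-3,0,0,0,0,0,-2,0,0,0,0,0,0,0,0,0,0]}}

```text
clock: 18.75
tool_pos: [0.5912, 0.0029, 0.3139]
tool_rot: [-0.558, 0.43, -0.434, 0.561]
wrist_force: [0.1, 0.2, 0.9]
finger_gap: 0.0003
```

```bash
python3 - <<'E'
from h import *
s=bot.sense();print(s['tool_pos'],s['wrist_force'])
p=snap('scene','s11');cv2.imwrite('pics/s11c.png',cv2.resize(p['frame'][140:400,160:510,::-1],(800,594),interpolation=cv2.INTER_CUBIC))
p=snap('wrist','w11');p=snap('side','d11');cv2.imwrite('pics/d11c.png',cv2.resize(p['frame'][160:430,160:480,::-1],(704,594),interpolation=cv2.INTER_CUBIC))
E
```

```text
[0.59119086 0.00290651 0.31385959] [0.09494427 0.20911632 0.86553485]
```

View pics/s11c.png

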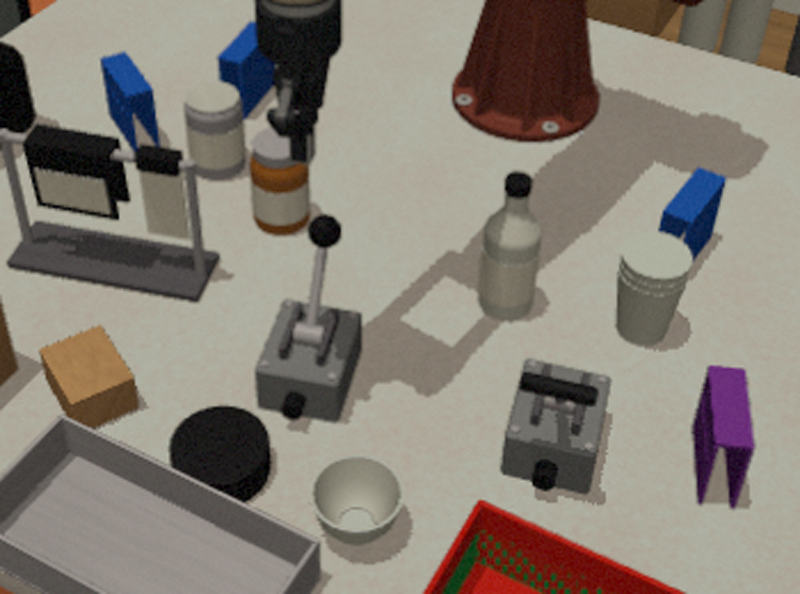

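View pics/d11c.png

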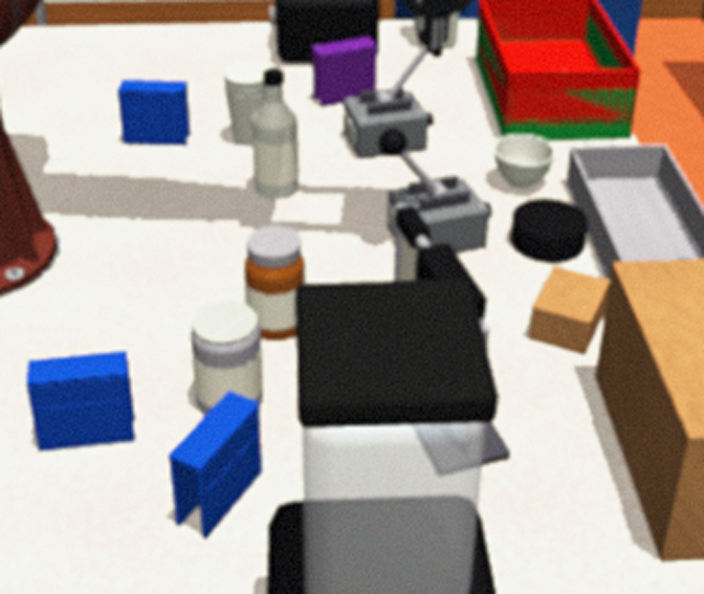

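View pics/w11.png

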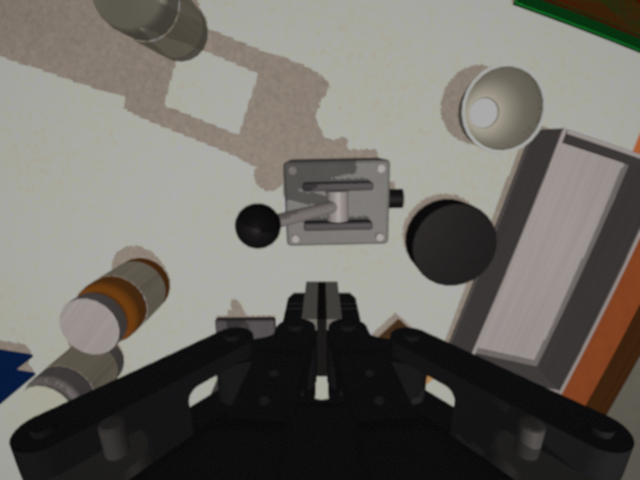

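```bash
python3 - <<'E'
from h import *
s=load('s11');d=load('d11')
print(tri([(s,(160+325/2.2857,140+231/2.2846)),(d,(160+392/2.2,160+142/2.2))]))
a,b=load('scene0')['frame'].astype(int),s['frame'].astype(int)
for t in ['cups','bottle','pot','lids','jar','tin']:
    print(t,[(np.round(x['bbox']).astype(int).tolist(),round(x['score'],2)) for x in bot.recognise(bot.read_camera('scene'),t)[:1]])
print(bot.sense()['clock'],bot.sense()['wrist_force']); bot.job_done()
E
```

```text
[ 0.54124036 -0.00275359  0.15781937]
cups [([446, 265, 37, 51], 0.97)]
bottle [([383, 246, 31, 70], 0.86)]
pot [([315, 360, 47, 40], 0.91)]
lids [([256, 337, 46, 42], 0.68)]
jar [([282, 223, 26, 50], 0.69)]
tin [([253, 198, 29, 46], 0.97)]
19.5 [-0.71888036 -0.07927148 -0.40779907]
the job is handed in; nothing more can be done
```

The job is done and handed in at about 19.5 s on the robot clock, with no failed or conflicting checks at the end. In order:

1. **T handle:** I pushed it over to off. The scene and wrist pictures both show it leaning to the far side.
2. **Board:** I gripped the black saddle board by its top and lowered it astride the free stretch of the rail, then let go. The wrist picture taken after I backed away shows it hanging roughly midway between the clip and the post. It was still in place in the last pictures.
3. **Ball handle:** I pushed it over to on only after that. The ball now measures (0.541, -0.003, 0.158), and the expected far-stop height is 0.158.

**Bystanders:** The cups, bottle, bowl, lids, jar and tin are all within about 2 pixels of their starting places. The carton looks unmoved in the pictures, but I did not check it with the detector.

**Arm:** It finished clear of everything, with the wrist force near zero.

While fitting the rail position, the scene and side cameras disagreed by up to 7 mm. I settled it with the wrist camera just before lowering the board.

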